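# Make up two tooling kits for the machine shop

### The arm

A 7-joint arm with a two-finger parallel gripper is mounted at the origin on the work surface. World frame = base frame: x ahead of the robot, y to its left, z up, the work surface at z = 0. Lengths are in m, angles in rad, forces in N, time in s.
With the tool pointing down it reaches from about 0.4 to 0.85 m from the base axis. Payload 6.9 kg.
Tool frame: the origin (TCP) lies between the finger pads; the fingertips stand 11 mm ahead of it and the grasp point (between the pads) lies 8 mm behind it; z points along the fingers, y is the line along which they close (so a half turn about z gives the same grasp; the last joint's range is limited). The gripper opens to 85 mm and grips with 20 to 120 N. Pads are 22 mm wide; open, the fingers measure 114 mm over their backs; the gripper's body (76 mm by 85 mm) begins 54 mm behind the grasp point. The pads swing forward as they close: fully open they stand 13 mm farther back than shut.
Start: joints at [1.405, 0.507, -0.238, 1.5, 0.126, 1.149, -0.155], TCP at [0.167, -0.602, 0.242] pointing down, gripper open.
Joint ranges: [-3.08, 3.08], [-0.24, 2.05], [-1.43, 1.35], [0, 2.5], [-1.52, 4.66], [0.17, 1.96], [-2.89, 2.89]. Speed limits (rad/s): [2.39, 2.39, 3.14, 3.14, 3.14, 3.14, 3.14].

### API

Orientations are given as a rotation vector (axis times angle).
In Python, from cell import * gives the robot as it stands.
- The arm moves only by the tool move_arm, never from a script. Its argument "increments" is a list of rows, each a list of 3 entries, a list of its own where there are three numbers: the shift along the tool's x, y, z in cm, then the turn, a rotation vector about the tool's x, y, z in rad, then the opening, from 0 (shut) to 1 (fully open). A call has 1 to 12 rows; each row is the pose to reach, as a shift and turn from the pose commanded when the call began, along the tool's axes at that moment; what a row does not reach only later rows make up. A row lasts 1/10 s, in which the tool goes at most 50 mm and 8.59 degrees, less where a joint would pass 70% of its speed; a pose out of reach is approached as far as the arm can. A call with a gripper value outside its range is refused whole. The fingers move at their own pace and stop on an object; "squeeze" is the grip in N (left out, the last holds). Time passes only in rows, so rows that repeat a pose let the fingers close. It gives the time, the measured TCP pose, the force, the opening and the grip force at its end, in the units of the state.
- sense(): the state, without advancing time (a new reading comes with each control period).
- read_camera(name): name is "scene" or "top" or "wrist"; returns a dict with "frame" (420x560x3 uint8, red, green, blue), "fx", "fy", "cx", "cy" (pixels), "k1" (the pictures are not rectified: a ray, as slopes to the right and down, at radius r is drawn at 1 + k1 r^2 times it, then the intrinsics apply), "T" (4x4, takes a point from camera to world coordinates). Camera axes: x right, y up, looking along -z (the intrinsics and any distortion apply to the point x, -y, -z); pixel columns grow to the right and rows downward; lengths in m; the calibration is good to about 2 mm. A picture is of the moment at which its call begins. There is no depth.
- job_done(): hands the job in; it is judged then, once.
The state is a dict: "clock": time; "qpos": joint angles; "joint_vel": joint speeds; "joint_efforts": joint torques, N m; "ee_pos": TCP position; "orientation": TCP orientation; "contact_force": force on the tool from outside, world axes, zero at the start; "moment": the same for the moment, N m; "finger_gap": opening from 0.0 (shut) to 1.0 (fully open); "finger_force": force on a finger pad.
Only numpy, scipy, OpenCV 4.12 (cv2) and the standard library are available. Lean on these libraries where they do the work, as an engineer would, in place of code of your own. Each camera call takes 0.05 s, during which the arm holds its last target. There are 200 camera calls.

### The job

Make up two tooling kits from the stock standing on the bench, each thing standing upright on the floor of a compartment of its own. The blue tray gets the drill chuck in its middle compartment, with the brass bush and the vee block in the two outer ones, either way round; the yellow tray gets the green screw jack and the white tool setter, either way round. Leave the steel bush, the red tin and the orange star knob standing where they are.

Things in the scene. Friction and masses are not known exactly. Their poses are not given: they have to be found in the camera images.
- blue_tray: Blue plastic tray fixed to the bench, 202 x 70 mm and 16 mm high, long side along its x axis; walls, floor and dividers 4 mm thick. Two low dividers, as high as the walls, make three compartments in a row, each 62 x 62 mm inside, centred at x = -66, 0 and +66 mm, y = 0. Origin at the centre of its underside, floor surface at z = 4 mm. Lies level, at any small yaw.
- yellow_tray: Yellow plastic tray fixed to the bench, 136 x 70 mm and 16 mm high, long side along its x axis; walls, floor and divider 4 mm thick. One low divider, as high as the walls, makes two compartments, each 62 x 62 mm inside, centred at x = -33 and +33 mm, y = 0. Origin at the centre of its underside, floor surface at z = 4 mm. Lies level, at any small yaw.
- chuck: Drill chuck, about 0.45 kg: round, black knurled collar 42 mm diameter below (14 mm high), bright steel body 38 mm diameter from 14 to 46 mm up, then a cone to a 20 mm nose at 60 mm with three small jaws, 64 mm high in all. Grip the steel body, about 36 mm up. Stands upright; origin at the centre of its underside, z up.
- brass_bush: Brass bush: a plain yellow-metal tube standing on end, 40 mm outside, 24 mm bore, 48 mm high, about 0.3 kg. Grip it about 36 mm up. Stands upright; origin at the centre of its underside, z up.
- vee_block: Vee block: dark steel block 40 x 40 mm, 50 mm high, about 0.4 kg, with a 32 mm wide stepped vee groove in its top running along its x axis, 20 mm deep. Grip it across its y faces (40 mm), about 36 mm up. Stands upright; origin at the centre of its underside, z up.
- jack: Machinist's screw jack, about 0.3 kg: round, green; foot 44 mm diameter, body 38 mm diameter from 12 to 46 mm up, a steel screw with a 24 mm cap on top, 60 mm high in all. Grip the green body, about 36 mm up. Stands upright; origin at the centre of its underside, z up.
- setter: Tool setter: white cylinder 40 mm diameter on a black foot of 42 mm (6 mm high), with a 26 mm red button on top (the white ends at 48 mm, the button at 54 mm), about 0.3 kg. Grip the white body, about 36 mm up. Stands upright; origin at the centre of its underside, z up.
- steel_bush: Steel bush, not wanted: a plain grey tube standing on end, 40 mm outside, 24 mm bore, 48 mm high; loose, to be left alone. Stands upright; origin at the centre of its underside, z up.
- red_tin: All-red tin with a red cap, 48 mm diameter, 52 mm high; loose, to be left alone. Stands upright; origin at the centre of its underside, z up.
- star_knob: Orange five-lobed star knob on a steel stem, 50 mm across, 48 mm high; loose, to be left alone. Stands upright; origin at the centre of its underside, z up.
Things that resemble listed ones, but are neither listed nor needed, are in the scene too. What is shaped like the setter but pink or purple is not meant.

How it is judged:
By the outcome, as a careful person would: the job done as asked, in the order asked, and still so for the second after the job is handed in, with the robot touching nothing.
It also fails if it takes over 120 s, if anything falls off the work surface, if the arm or the gripper's body presses on something with over 40 N, if the wrist force passes 120 N, or if a joint passes its speed limit or range.

## Working session

There is one attempt and no reset: what is moved stays moved. The work goes in short steps, Python scripts to look and compute and a tool call to move; the robot and the scene stay as the last step left them, time stands still between calls to the robot, and variables do not carry over. Pictures are saved under pics/ and viewed, at most 14 in all, crops included, and the job is handed in when it is done.

Besides the shell and the picture viewer there is one more tool, called by a JSON object that holds its "api" and its "payload". move_arm: Moves the arm, as the interface text tells. Its arguments: {"type":"object","properties":{"increments":{"type":"array"},"squeeze":{"type":"number"}},"required":["increments"]}

```bash
ls; mkdir -p pics
cat > h.py <<'E'
from cell import *
import numpy as np, cv2, pickle
def snap(n,f):
    c=read_camera(n); cv2.imwrite(f'pics/{f}.png',c['frame'][:,:,::-1]); pickle.dump(c,open(f'pics/{f}.pkl','wb')); return c
def load(f): return pickle.load(open(f'pics/{f}.pkl','rb'))
def px2w(c,u,v,z):
    d=np.array([(u-c['cx'])/c['fx'],(v-c['cy'])/c['fy']]); s=d.copy()
    for _ in range(20): s=d/(1+c['k1']*(s@s))
    T=c['T']; r=T[:3,:3]@np.array([s[0],-s[1],-1]); o=T[:3,3]
    return o+r*(z-o[2])/r[2]
def w2px(c,p):
    T=c['T']; q=T[:3,:3].T@(np.asarray(p)-T[:3,3]); s=np.array([q[0],-q[1]])/-q[2]
    s=s*(1+c['k1']*(s@s)); return np.array([c['fx']*s[0]+c['cx'],c['fy']*s[1]+c['cy']])
E
python3 - <<'E'
from h import *
for n in('scene','top','wrist'):
    c=snap(n,n+'0'); print(n,c['fx'],c['k1'],c['T'].round(3).tolist())
a=[cv2.resize(load(n+'0')['frame'],(800,600),interpolation=cv2.INTER_CUBIC)[:,:,::-1] for n in('scene','top')]
cv2.imwrite('pics/sceneL.png',a[0]);cv2.imwrite('pics/topL.png',a[1])
s=sense();print(s)
E
```

```text
pics
scene 388.2115916498402 -0.024131818629727193 [[0.657, -0.41, 0.633, 1.057], [0.754, 0.347, -0.557, -0.411], [0.009, 0.843, 0.537, 0.428], [0.0, 0.0, 0.0, 1.0]]
top 489.9727678546506 0.027734595890433002 [[-0.083, 0.973, -0.217, 0.362], [-0.997, -0.082, 0.014, -0.007], [-0.004, 0.218, 0.976, 1.003], [0.0, 0.0, 0.0, 1.0]]
wrist 301.6718644430158 -0.02524314980274221 [[0.267, 0.916, 0.299, 0.245], [-0.964, 0.255, 0.081, -0.581], [-0.002, -0.309, 0.951, 0.373], [0.0, 0.0, 0.0, 1.0]]
{'clock': 0.15, 'qpos': array([ 1.40552905,  0.50817065, -0.23753985,  1.50088861,  0.12569368,
        1.14887618, -0.15481995]), 'joint_vel': array([ 0.0014643 , -0.0014082 ,  0.00174082, -0.00302094,  0.00040846,
       -0.00264185, -0.00049705]), 'joint_efforts': array([-2.36250620e-03, -6.21012068e+01, -2.18925968e+00, -2.49840063e+01,
        1.27258489e-02,  9.07774345e-03,  3.71479325e-05]), 'ee_pos': array([ 0.16701412, -0.60190663,  0.24161827]), 'orientation': array([-3.11151897e+00, -4.23809663e-01,  3.02782609e-04]), 'contact_force': array([-0.33051502, -0.95453359,  0.11414751]), 'moment': array([-0.05567684, -0.03083657,  0.05957253]), 'finger_force': 0.0, 'finger_gap': 0.9944303225926325}
```

View pics/topL.png

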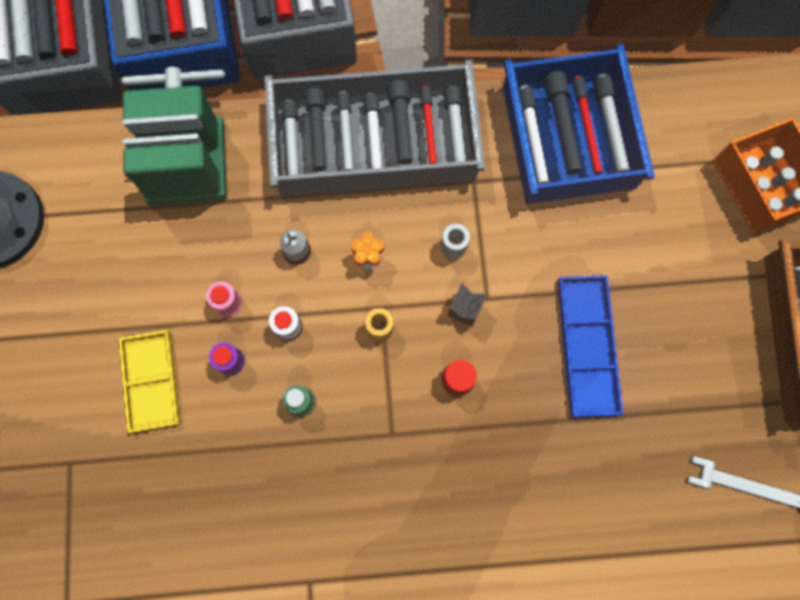

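View pics/sceneL.png

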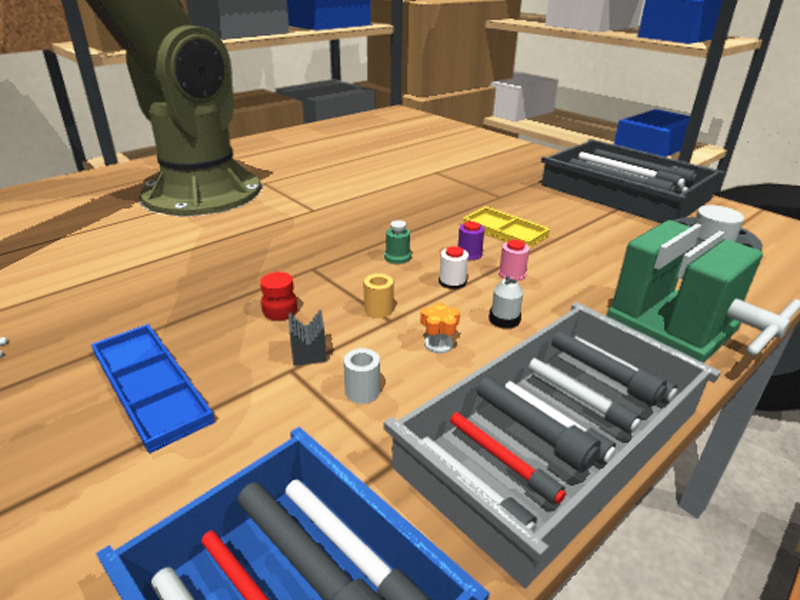

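The top view shows the following (800x600 pixels):
- **Chuck:** (294,245).
- **Brass bush:** (379,322). The grey steel bush at (456,238) is to be left.
- **Vee block:** (466,304).
- **Jack:** (298,400), the only round green thing.
- **Setters:** white (284,322), pink (222,298), purple (225,357). Only the white one fits the description.
- **Not to be moved:** star knob (367,250) and red tin (460,377).
- **Trays:** yellow at (148,381), blue at (590,346).

I'll confirm these in enlarged crops.

Run:
```python
from h import *
f=load('top0')['frame'][:,:,::-1]
for n,x in(('cl',75),('cr',245)):
    cv2.imwrite(f'pics/{n}.png',cv2.resize(f[150:300,x:x+200],(800,600),interpolation=cv2.INTER_CUBIC))
```

```text
(no output)
```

View pics/cl.png

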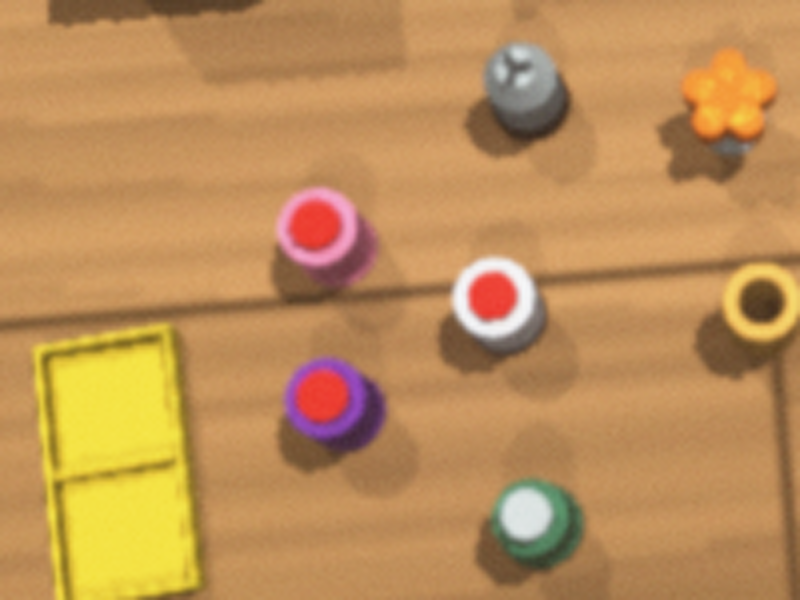

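View pics/cr.png

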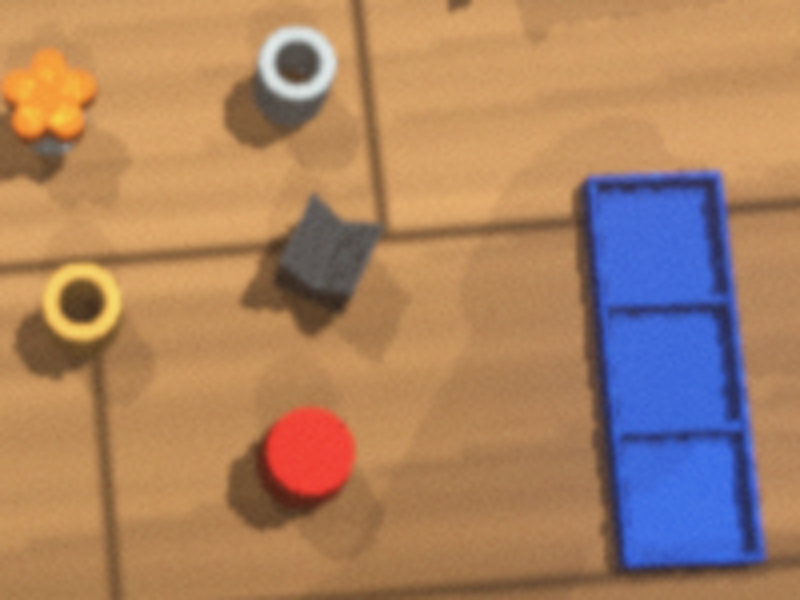

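The crops confirm the parts. In the left crop:
- **White setter:** top at (493,296), between the pink one (316,224) and the purple one (323,396).
- **Chuck:** nose at (515,68).
- **Jack:** cap at (526,514).

In the right crop:
- **Brass bush:** rim at (82,303), with the grey steel bush at (297,64).
- **Vee block:** far peaks at (316,197) and (380,228).
- **Blue tray:** corners at (585,179), (721,172), (765,558) and (622,569).

I'll turn these into positions and check them in the scene view.

```bash
cat >> h.py <<'E'
def crop2w(c,x0,u,v,z): return px2w(c,(u+.5)/4-.5+x0,(v+.5)/4-.5+150,z)
E
python3 - <<'E'
from h import *
c=load('top0'); s=load('scene0'); im=cv2.resize(s['frame'][90:350,50:400][:,:,::-1],(800,594),interpolation=cv2.INTER_CUBIC);k=800/350
def draw(p,col=(0,255,255)):
    u=(w2px(s,p)-[50,90]+.5)*k-.5; cv2.circle(im,tuple(int(x) for x in u.round()),3,col,1)
P=dict(chuck=(75,515,68,.062,.064),setter=(75,493,296,.054,.054),jack=(75,526,514,.06,.06),brass=(245,82,303,.048,.048),steel=(245,297,64,.048,.048),tin=(245,311,451,.052,.052),star=(75,728,97,.048,.048),pink=(75,316,224,.054,.054),purple=(75,323,396,.054,.054))
for n,(x0,u,v,z,h) in P.items():
    p=crop2w(c,x0,u,v,z); print(n,p.round(4)); draw(p); draw([*p[:2],0],(255,0,255))
V=[crop2w(c,245,u,v,.05) for u,v in((316,197),(380,228))]; print('vee',np.round(V,4)); [draw(v) for v in V]; draw(crop2w(c,245,330,249,.05)); print(crop2w(c,245,330,249,.05))
for n,x0,L in(('blue',245,((585,179),(721,172),(765,558),(622,569))),('yel',75,((36,347),(172,325),(201,587),(61,607)))):
    Q=np.array([crop2w(c,x0,u,v,.016) for u,v in L]); d=(Q[3]+Q[2]-Q[0]-Q[1])/2
    print(n,Q.mean(0).round(4),'len',np.linalg.norm(d),np.linalg.norm(Q[1]+Q[2]-Q[0]-Q[3])/2,'yaw of long',np.arctan2(d[1],d[0]),np.arctan2(*(Q[0]+Q[3]-Q[1]-Q[2])[[1,0]])); [draw(q) for q in Q]
cv2.imwrite('pics/sc1.png',im)
E
```

```text
chuck [0.6947 0.1088 0.062 ]
setter [0.5799 0.1269 0.054 ]
jack [0.4702 0.1157 0.06  ]
brass [ 0.5665 -0.0055  0.048 ]
steel [ 0.6818 -0.1251  0.048 ]
tin [ 0.4827 -0.1108  0.052 ]
star [0.675  0.0031 0.048 ]
pink [0.6241 0.213  0.054 ]
purple [0.5369 0.2123 0.054 ]
vee [[ 0.6104 -0.1271  0.05  ]
 [ 0.5917 -0.1573  0.05  ]]
[ 0.5831016  -0.13123483  0.05      ]
blue [ 0.5157 -0.3027  0.016 ] len 0.20060933782707344 0.07103092453221777 yaw of long 3.097594157331413 1.552212735172007
yel [0.5177 0.3251 0.016 ] len 0.134229140118183 0.06924147109137366 yaw of long -3.0480947678978483 1.6394551106853663
```

View pics/sc1.png

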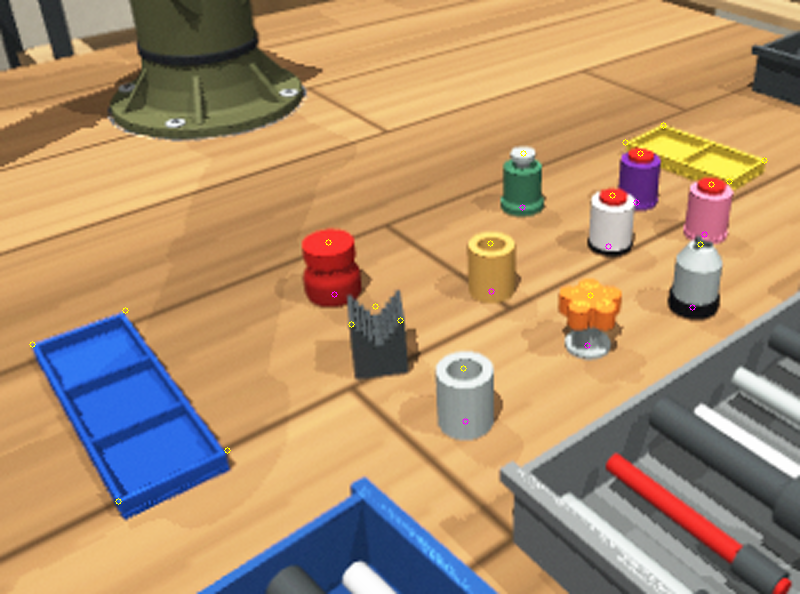

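The scene view agrees with the top-view positions to within a few mm: the tray corners sit about 4 to 5 px low, and the vee's near face top is at (352,324)-(400,320). I'll start with the chuck, moving to hover above it first and then checking with the wrist camera.

```bash
cat >> h.py <<'E'
from scipy.spatial.transform import Rotation as Ro
def plan(*tg):
    s=sense(); R=Ro.from_rotvec(s['orientation']).as_matrix(); p=s['ee_pos']
    for x,y,z,yaw in tg:
        d=R.T@(np.array([x,y,z])-p)*100
        G=Ro.from_euler('z',yaw).as_matrix()@np.diag([1,-1,-1.])
        print((x,y,z,yaw),d.round(2).tolist(),Ro.from_matrix(R.T@G).as_rotvec().round(3).tolist())
E
python3 -c "
from h import *
plan((.695,.109,.15,-.04),(.4,-.25,.2,-.04))"
```

```text
(0.695, 0.109, 0.15, -0.04) [69.89, -54.37, 9.23] [-0.001, 0.0, 0.311]
(0.4, -0.25, 0.2, -0.04) [31.86, -27.67, 4.2] [-0.001, 0.0, 0.311]
```

{"api": "move_arm", "payload": {"increments": [[[69.9, -54.4, 9.2], [0, 0, 0.311], 1], [[69.9, -54.4, 9.2], [0, 0, 0.311], 1], [[69.9, -54.4, 9.2], [0, 0, 0.311], 1], [[69.9, -54.4, 9.2], [0, 0, 0.311], 1], [[69.9, -54.4, 9.2], [0, 0, 0.311], 1], [[69.9, -54.4, 9.2], [0, 0, 0.311], 1], [[69.9, -54.4, 9.2], [0, 0, 0.311], 1], [[69.9, -54.4, 9.2], [0, 0, 0.311], 1], [[69.9, -54.4, 9.2], [0, 0, 0.311], 1], [[69.9, -54.4, 9.2], [0, 0, 0.311], 1], [[69.9, -54.4, 9.2], [0, 0, 0.311], 1], [[69.9, -54.4, 9.2], [0, 0, 0.311], 1]]}}

```text
clock: 1.35
ee_pos: [0.5238, -0.1214, 0.18]
orientation: [3.141, -0.064, -0.0]
contact_force: [1.1, -1.1, 0.5]
finger_gap: 1.003
finger_force: 0.0
```

```bash
python3 -c "
from h import *
plan((.695,.109,.15,-.04)); print(sense()['qpos'].round(2))"
```

```text
(0.695, 0.109, 0.15, -0.04) [16.18, -23.71, 3.0] [0.0, 0.0, -0.0]
[ 0.37  0.44 -0.28  1.82  0.15  0.9  -1.58]
```

{"api": "move_arm", "payload": {"increments": [[[16.2, -23.7, 3], [0, 0, 0], 1], [[16.2, -23.7, 3], [0, 0, 0], 1], [[16.2, -23.7, 3], [0, 0, 0], 1], [[16.2, -23.7, 3], [0, 0, 0], 1], [[16.2, -23.7, 3], [0, 0, 0], 1], [[16.2, -23.7, 3], [0, 0, 0], 1], [[16.2, -23.7, 3], [0, 0, 0], 1], [[16.2, -23.7, 3], [0, 0, 0], 1], [[16.2, -23.7, 3], [0, 0, 0], 1]]}}

```text
clock: 2.25
ee_pos: [0.6939, 0.1057, 0.15]
orientation: [3.14, -0.065, -0.001]
contact_force: [-0.5, 0.1, -0.7]
finger_gap: 0.999
finger_force: 0.0
```

Run:
```python
from h import *
print(sense()['ee_pos'],sense()['qpos'].round(2)); c=snap('wrist','w1')
im=cv2.resize(c['frame'][:,:,::-1],(800,600),interpolation=cv2.INTER_CUBIC); k=800/560
for n,p,h in(('chuck',(.6947,.1088),.064),('star',(.675,.0031),.048),('setter',(.58,.127),.054),('brass',(.5665,-.0055),.048),('pink',(.6241,.213),.054)):
    for z in (0,h):
        u=(w2px(c,[*p,z])+.5)*k-.5; cv2.circle(im,tuple(int(x) for x in u.round()),4,(0,255,255) if z else (255,0,255),1)
cv2.imwrite('pics/w1L.png',im)
plan((.695,.109,.028,-.04))
```

```text
[0.69394856 0.10565946 0.15001181] [-0.05  0.7  -0.26  1.39  0.19  1.07 -1.95]
(0.695, 0.109, 0.028, -0.04) [0.09, -0.39, 12.23] [0.001, 0.0, -0.002]
```

View pics/w1L.png

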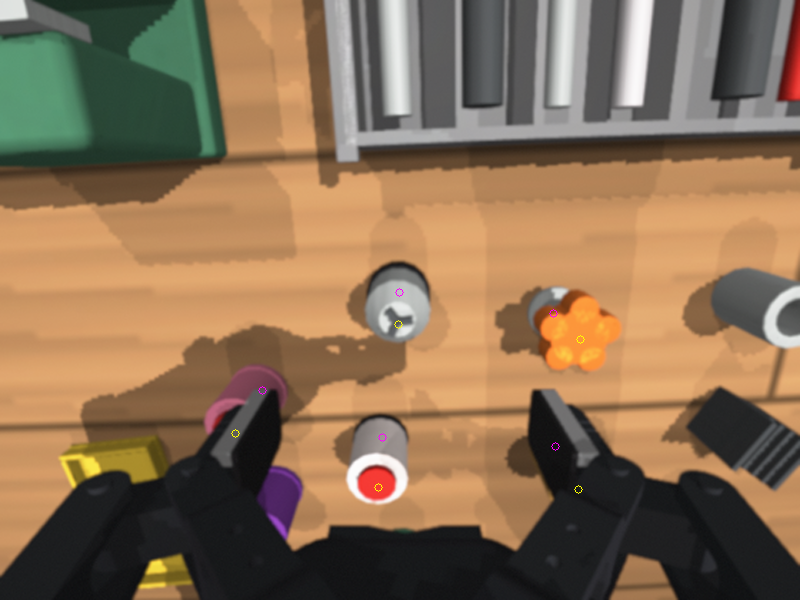

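The wrist picture shows the chuck nose at (398,320), within about 2 mm of the prediction, and nothing near the finger paths. The setter button is at (376,483). I'll descend and grip the chuck.

{"api": "move_arm", "payload": {"increments": [[[0.1, -0.2, 4], [0, 0, 0], 1], [[0.1, -0.2, 8], [0, 0, 0], 1], [[0.1, -0.2, 10.5], [0, 0, 0], 1], [[0.1, -0.2, 12.2], [0, 0, 0], 1], [[0.1, -0.2, 12.2], [0, 0, 0], 1], [[0.1, -0.2, 12.2], [0, 0, 0], 0], [[0.1, -0.2, 12.2], [0, 0, 0], 0], [[0.1, -0.2, 12.2], [0, 0, 0], 0], [[0.1, -0.2, 12.2], [0, 0, 0], 0], [[0.1, -0.2, 12.2], [0, 0, 0], 0], [[0.1, -0.2, 12.2], [0, 0, 0], 0], [[0.1, -0.2, 12.2], [0, 0, 0], 0]], "squeeze": 60}}

```text
clock: 3.5
ee_pos: [0.6964, 0.1094, 0.0301]
orientation: [-3.14, 0.063, -0.004]
contact_force: [-0.3, 0.1, 6.5]
finger_gap: 0.419
finger_force: 61.2
```

```bash
python3 -c "
from h import *
plan((.695,.109,.15,-.04),(.515,-.302,.15,-.04))"
```

```text
(0.695, 0.109, 0.15, -0.04) [-0.11, 0.04, -11.99] [-0.001, -0.003, -0.0]
(0.515, -0.302, 0.15, -0.04) [-16.43, 41.83, -12.06] [-0.001, -0.003, -0.0]
```

{"api": "move_arm", "payload": {"increments": [[[0, 0, -2], [0, 0, 0], 0], [[0, 0, -5], [0, 0, 0], 0], [[0, 0, -9], [0, 0, 0], 0], [[-1, 2.5, -12], [0, 0, 0], 0], [[-3, 6.5, -12], [0, 0, 0], 0], [[-4.5, 11, -12], [0, 0, 0], 0], [[-6.5, 16, -12], [0, 0, 0], 0], [[-8.2, 21, -12], [0, 0, 0], 0], [[-10.2, 26, -12], [0, 0, 0], 0], [[-12.2, 31, -12], [0, 0, 0], 0], [[-14.2, 36, -12], [0, 0, 0], 0], [[-15.7, 40, -12], [0, 0, 0], 0]]}}

```text
clock: 4.7
ee_pos: [0.5252, -0.2757, 0.1483]
orientation: [-3.141, 0.063, 0.001]
contact_force: [1.6, -0.5, -3.4]
finger_gap: 0.424
finger_force: 60.9
```

{"api": "move_arm", "payload": {"increments": [[[-0.5, 1.4, 0], [0, 0, 0], 0], [[-0.7, 1.8, 0], [0, 0, 0], 0], [[-0.7, 1.8, 0], [0, 0, 0], 0], [[-0.7, 1.8, 0], [0, 0, 0], 0]]}}

```text
clock: 5.1
ee_pos: [0.5199, -0.2897, 0.1483]
orientation: [-3.14, 0.059, -0.001]
contact_force: [-0.3, 0.6, -3.7]
finger_gap: 0.422
finger_force: 61.0
```

Run:
```python
from h import *
s=sense(); print(s['ee_pos'],s['finger_gap'],s['finger_force']); c=snap('wrist','w2')
im=cv2.resize(c['frame'][:,:,::-1],(800,600),interpolation=cv2.INTER_CUBIC); k=800/560
a=-.04;e=np.array([np.cos(a),np.sin(a)]);n=np.array([-e[1],e[0]]);o=np.array([.5157,-.3027])
for i in(-1,1):
  for j in(-1,1):
    u=(w2px(c,[*(o+i*.101*e+j*.035*n),.016])+.5)*k-.5; cv2.circle(im,tuple(int(x) for x in u.round()),4,(0,255,255),1)
cv2.imwrite('pics/w2L.png',im)
plan((*o,.05,a),(*o,.035,a))
```

```text
[ 0.51994601 -0.28973929  0.14834356] 0.4219176249691175 61.043606900457235
(np.float64(0.5157), np.float64(-0.3027), 0.05, -0.04) [-0.39, 1.34, 9.83] [-0.001, -0.0, 0.003]
(np.float64(0.5157), np.float64(-0.3027), 0.035, -0.04) [-0.39, 1.34, 11.33] [-0.001, -0.0, 0.003]
```

View pics/w2L.png

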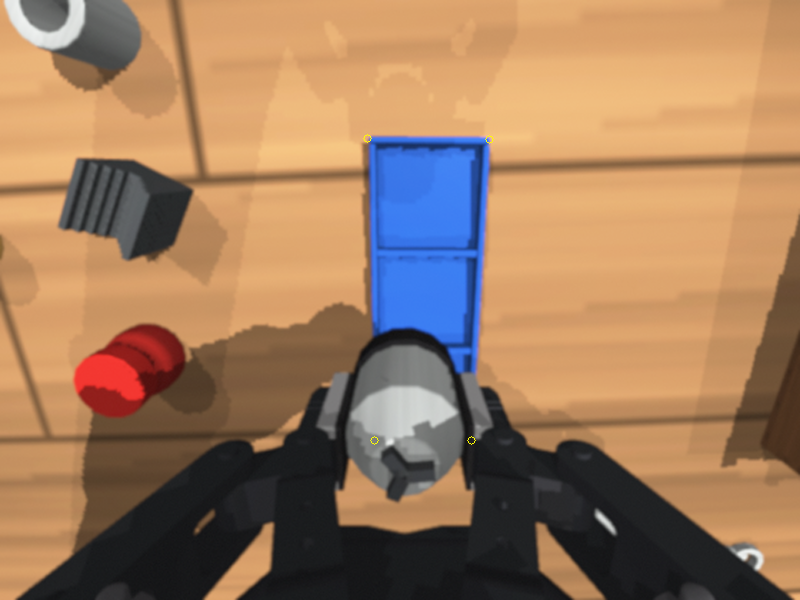

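The wrist view shows the tray's far corners at (369,138) and (488,139), right on the prediction, with the chuck held upright. I'll lower it into the middle compartment.

{"api": "move_arm", "payload": {"increments": [[[-0.4, 1.3, 1], [0, 0, 0], 0], [[-0.4, 1.3, 4], [0, 0, 0], 0], [[-0.4, 1.3, 7], [0, 0, 0], 0], [[-0.4, 1.3, 9.5], [0, 0, 0], 0], [[-0.4, 1.3, 9.8], [0, 0, 0], 0], [[-0.4, 1.3, 9.8], [0, 0, 0], 0], [[-0.4, 1.3, 9.8], [0, 0, 0], 0]]}}

```text
clock: 5.85
ee_pos: [0.5154, -0.305, 0.0513]
orientation: [3.14, -0.063, 0.002]
contact_force: [0.8, -0.1, -4.0]
finger_gap: 0.423
finger_force: 61.1
```

```bash
python3 -c "
from h import *
plan((.5157,-.3027,.0345,-.04))"
```

```text
(0.5157, -0.3027, 0.0345, -0.04) [0.02, -0.24, 1.68] [0.001, -0.002, 0.0]
```

{"api": "move_arm", "payload": {"increments": [[[0, -0.2, 0.8], [0, 0, 0], 0], [[0, -0.2, 1.4], [0, 0, 0], 0], [[0, -0.2, 1.6], [0, 0, 0], 0], [[0, -0.2, 1.7], [0, 0, 0], 0], [[0, -0.2, 1.7], [0, 0, 0], 0]]}}

```text
clock: 6.35
ee_pos: [0.5143, -0.3025, 0.0341]
orientation: [3.141, -0.063, -0.001]
contact_force: [-3.5, 1.9, 4.4]
finger_gap: 0.424
finger_force: 62.1
```

Contact is felt on the floor of the compartment. I'll release and rise.

{"api": "move_arm", "payload": {"increments": [[[0, 0, 0], [0, 0, 0], 0.8], [[0, 0, 0], [0, 0, 0], 0.8], [[0, 0, 0], [0, 0, 0], 0.8], [[0, 0, 0], [0, 0, 0], 0.8], [[0, 0, -2], [0, 0, 0], 0.8], [[0, 0, -5], [0, 0, 0], 0.8], [[0, 0, -9], [0, 0, 0], 0.8], [[0, 0, -11], [0, 0, 0], 0.8], [[0, 0, -11], [0, 0, 0], 0.8]]}}

```text
clock: 7.25
ee_pos: [0.5164, -0.3035, 0.1467]
orientation: [3.138, -0.063, 0.009]
contact_force: [-0.2, -0.0, -0.2]
finger_gap: 0.8
finger_force: 0.0
```

```bash
python3 -c "
from h import *
plan((.567,-.0055,.14,-.04))"
```

```text
(0.567, -0.0055, 0.14, -0.04) [3.85, -29.99, 0.61] [0.003, -0.006, -0.0]
```

{"api": "move_arm", "payload": {"increments": [[[3.8, -30, 0.6], [0, 0, 0], 0.8], [[3.8, -30, 0.6], [0, 0, 0], 0.8], [[3.8, -30, 0.6], [0, 0, 0], 0.8], [[3.8, -30, 0.6], [0, 0, 0], 0.8], [[3.8, -30, 0.6], [0, 0, 0], 0.8], [[3.8, -30, 0.6], [0, 0, 0], 0.8], [[3.8, -30, 0.6], [0, 0, 0], 0.8], [[3.8, -30, 0.6], [0, 0, 0], 0.8], [[3.8, -30, 0.6], [0, 0, 0], 0.8], [[3.8, -30, 0.6], [0, 0, 0], 0.8], [[3.8, -30, 0.6], [0, 0, 0], 0.8]]}}

```text
clock: 8.35
ee_pos: [0.5644, -0.0062, 0.1371]
orientation: [3.14, -0.067, -0.001]
contact_force: [0.0, -0.2, -0.7]
finger_gap: 0.799
finger_force: 0.0
```

```bash
python3 -c "
from h import *
plan((.567,-.0055,.028,-.04))"
```

```text
(0.567, -0.0055, 0.028, -0.04) [0.26, -0.09, 10.91] [0.001, 0.0, -0.003]
```

{"api": "move_arm", "payload": {"increments": [[[0.2, 0, 4], [0, 0, 0], 0.8], [[0.2, 0, 8], [0, 0, 0], 0.8], [[0.2, 0, 10.2], [0, 0, 0], 0.8], [[0.2, 0, 10.9], [0, 0, 0], 0.8], [[0.2, 0, 10.9], [0, 0, 0], 0.8], [[0.2, 0, 10.9], [0, 0, 0], 0], [[0.2, 0, 10.9], [0, 0, 0], 0], [[0.2, 0, 10.9], [0, 0, 0], 0], [[0.2, 0, 10.9], [0, 0, 0], 0], [[0.2, 0, 10.9], [0, 0, 0], 0], [[0.2, 0, 10.9], [0, 0, 0], 0]]}}

```text
clock: 9.45
ee_pos: [0.5677, -0.0045, 0.0302]
orientation: [3.141, -0.063, 0.005]
contact_force: [-1.5, -0.7, 5.6]
finger_gap: 0.448
finger_force: 60.0
```

```bash
python3 -c "
from h import *
plan((.4498,-.3001,.15,-.04))"
```

```text
(0.4498, -0.3001, 0.15, -0.04) [-10.55, 30.01, -12.02] [-0.0, -0.003, -0.0]
```

{"api": "move_arm", "payload": {"increments": [[[0, 0, -2], [0, 0, 0], 0], [[0, 0, -5], [0, 0, 0], 0], [[0, 0, -9], [0, 0, 0], 0], [[-1, 3, -12], [0, 0, 0], 0], [[-2.6, 7.5, -12], [0, 0, 0], 0], [[-4.2, 12, -12], [0, 0, 0], 0], [[-5.8, 16.5, -12], [0, 0, 0], 0], [[-7.4, 21, -12], [0, 0, 0], 0], [[-9, 25.5, -12], [0, 0, 0], 0], [[-10.5, 30, -12], [0, 0, 0], 0], [[-10.5, 30, -12], [0, 0, 0], 0], [[-10.5, 30, -12], [0, 0, 0], 0]]}}

```text
clock: 10.65
ee_pos: [0.4486, -0.3016, 0.1488]
orientation: [3.14, -0.069, 0.0]
contact_force: [1.2, 0.6, -2.8]
finger_gap: 0.452
finger_force: 61.4
```

```bash
python3 -c "
from h import *
plan((.4498,-.3001,.05,-.04))"
```

```text
(0.4498, -0.3001, 0.05, -0.04) [0.11, -0.16, 9.88] [0.0, -0.0, -0.004]
```

{"api": "move_arm", "payload": {"increments": [[[0, -0.1, 3], [0, 0, 0], 0], [[0, -0.1, 6], [0, 0, 0], 0], [[0, -0.1, 9], [0, 0, 0], 0], [[0, -0.1, 10], [0, 0, 0], 0], [[0, -0.1, 10.7], [0, 0, 0], 0], [[0, -0.1, 11.2], [0, 0, 0], 0], [[0, -0.1, 11.4], [0, 0, 0], 0], [[0, -0.1, 11.4], [0, 0, 0], 0], [[0, -0.1, 11.4], [0, 0, 0], 0]]}}

```text
clock: 11.55
ee_pos: [0.4501, -0.2994, 0.0351]
orientation: [3.14, -0.063, 0.002]
contact_force: [0.0, -0.8, -3.1]
finger_gap: 0.453
finger_force: 61.4
```

{"api": "move_arm", "payload": {"increments": [[[0, 0, 0.1], [0, 0, 0], 0], [[0, 0, 0.1], [0, 0, 0], 0], [[0, 0, 0.1], [0, 0, 0], 0.8], [[0, 0, 0.1], [0, 0, 0], 0.8], [[0, 0, 0.1], [0, 0, 0], 0.8], [[0, 0, 0.1], [0, 0, 0], 0.8], [[0, 0, -2], [0, 0, 0], 0.8], [[0, 0, -6], [0, 0, 0], 0.8], [[0, 0, -10], [0, 0, 0], 0.8], [[0, 0, -12], [0, 0, 0], 0.8]]}}

```text
clock: 12.55
ee_pos: [0.4507, -0.2995, 0.1574]
orientation: [3.139, -0.063, 0.005]
contact_force: [1.3, -0.1, 0.6]
finger_gap: 0.804
finger_force: 0.0
```

```bash
python3 -c "
from h import *
plan((.5,-.145,.17,-.555))"
```

```text
(0.5, -0.145, 0.17, -0.555) [4.31, -15.63, -1.27] [0.001, -0.004, 0.515]
```

```bash
python3 -c "
from h import *
plan((.584,-.1317,.16,-.555))"
```

```text
(0.584, -0.1317, 0.16, -0.555) [12.64, -17.3, -0.24] [0.001, -0.004, 0.515]
```

{"api": "move_arm", "payload": {"increments": [[[12.6, -17.3, -0.2], [0, 0, 0.515], 1], [[12.6, -17.3, -0.2], [0, 0, 0.515], 1], [[12.6, -17.3, -0.2], [0, 0, 0.515], 1], [[12.6, -17.3, -0.2], [0, 0, 0.515], 1], [[12.6, -17.3, -0.2], [0, 0, 0.515], 1], [[12.6, -17.3, -0.2], [0, 0, 0.515], 1], [[12.6, -17.3, -0.2], [0, 0, 0.515], 1], [[12.6, -17.3, -0.2], [0, 0, 0.515], 1], [[12.6, -17.3, -0.2], [0, 0, 0.515], 1], [[12.6, -17.3, -0.2], [0, 0, 0.515], 1]]}}

```text
clock: 13.55
ee_pos: [0.582, -0.1327, 0.1564]
orientation: [3.02, -0.864, -0.0]
contact_force: [-0.2, -0.3, -0.3]
finger_gap: 0.998
finger_force: 0.0
```

Run:
```python
from h import *
s=sense(); print(s['ee_pos'],s['qpos'].round(2)); c=snap('wrist','w3')
im=c['frame'][100:310,140:420][:,:,::-1]; k=800/280; im=cv2.resize(im,(800,600),interpolation=cv2.INTER_CUBIC)
a=-.555;e=np.array([np.cos(a),np.sin(a)]);n=np.array([-e[1],e[0]]);o=np.array([.584,-.1317])
for z in(0,.05):
 for i in(-1,1):
  for j in(-1,1):
    u=(w2px(c,[*(o+i*.02*e+j*.02*n),z])-[140,100]+.5)*k-.5; cv2.circle(im,tuple(int(x) for x in u.round()),4,(0,255,255) if z else (255,0,255),1)
cv2.imwrite('pics/w3L.png',im)
```

```text
[ 0.58195911 -0.13265443  0.15641735] [ 0.28  0.54 -0.15  1.7   0.09  0.91 -2.04]
```

View pics/w3L.png

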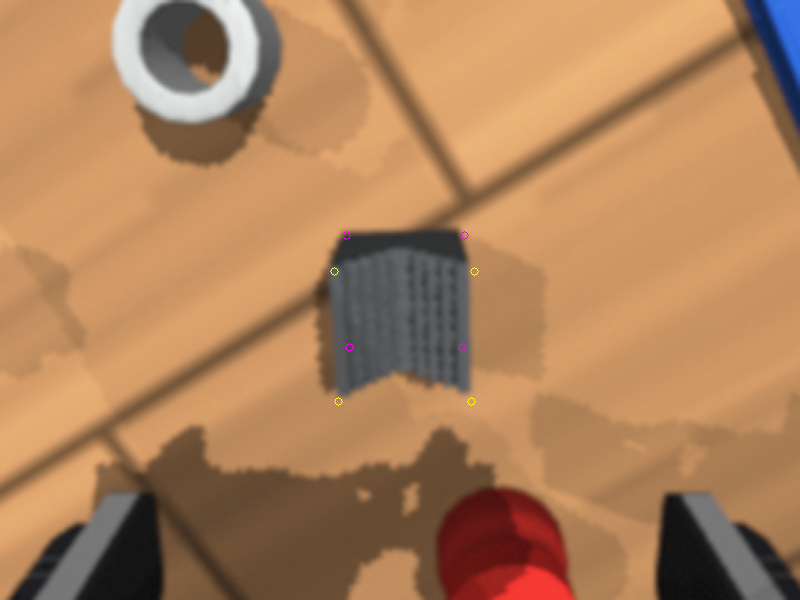

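The wrist crop shows the vee block square to the tool, with top edges (332,265)-(338,393) and (466,262)-(470,390). Its groove runs along tool x, so the fingers close on its y faces. It sits about 2 mm further along tool x than predicted.

```bash
python3 -c "
from h import *
plan((.586,-.133,.028,-.555))"
```

```text
(0.586, -0.133, 0.028, -0.555) [0.36, -0.15, 12.84] [0.0, -0.0, -0.002]
```

{"api": "move_arm", "payload": {"increments": [[[0.3, -0.1, 4], [0, 0, 0], 1], [[0.3, -0.1, 8], [0, 0, 0], 1], [[0.3, -0.1, 11.5], [0, 0, 0], 1], [[0.3, -0.1, 12.8], [0, 0, 0], 1], [[0.3, -0.1, 12.8], [0, 0, 0], 1], [[0.3, -0.1, 12.8], [0, 0, 0], 0], [[0.3, -0.1, 12.8], [0, 0, 0], 0], [[0.3, -0.1, 12.8], [0, 0, 0], 0], [[0.3, -0.1, 12.8], [0, 0, 0], 0], [[0.3, -0.1, 12.8], [0, 0, 0], 0], [[0.3, -0.1, 12.8], [0, 0, 0], 0], [[0.3, -0.1, 12.8], [0, 0, 0], 0]]}}

```text
clock: 14.8
ee_pos: [0.5866, -0.1324, 0.0302]
orientation: [-3.021, 0.861, -0.005]
contact_force: [-1.1, 0.4, 7.4]
finger_gap: 0.463
finger_force: 61.3
```

```bash
python3 -c "
from h import *
plan((.5816,-.3053,.15,-.04))"
```

```text
(0.5816, -0.3053, 0.15, -0.04) [8.73, 14.95, -11.97] [-0.0, -0.003, -0.515]
```

{"api": "move_arm", "payload": {"increments": [[[0, 0, -2], [0, 0, 0], 0], [[0, 0, -5], [0, 0, 0], 0], [[0, 0, -9], [0, 0, 0], 0], [[1, 1.7, -12], [0, 0, -0.05], 0], [[2.5, 4.3, -12], [0, 0, -0.15], 0], [[4.2, 7.2, -12], [0, 0, -0.25], 0], [[5.8, 10, -12], [0, 0, -0.35], 0], [[7.4, 12.7, -12], [0, 0, -0.45], 0], [[8.7, 14.9, -12], [0, 0, -0.515], 0], [[8.7, 14.9, -12], [0, 0, -0.515], 0], [[8.7, 14.9, -12], [0, 0, -0.515], 0], [[8.7, 14.9, -12], [0, 0, -0.515], 0]]}}

```text
clock: 16.0
ee_pos: [0.5811, -0.303, 0.1483]
orientation: [-3.14, 0.062, 0.0]
contact_force: [0.6, 1.3, -4.5]
finger_gap: 0.46
finger_force: 61.3
```

```bash
python3 -c "
from h import *
plan((.5816,-.3053,.035,-.04))"
```

```text
(0.5816, -0.3053, 0.035, -0.04) [0.06, 0.24, 11.33] [-0.001, 0.0, 0.001]
```

{"api": "move_arm", "payload": {"increments": [[[0, 0.1, 3], [0, 0, 0], 0], [[0, 0.1, 6], [0, 0, 0], 0], [[0, 0.1, 9], [0, 0, 0], 0], [[0, 0.1, 10], [0, 0, 0], 0], [[0, 0.1, 10.7], [0, 0, 0], 0], [[0, 0.1, 11.2], [0, 0, 0], 0], [[0, 0.1, 11.4], [0, 0, 0], 0], [[0, 0.1, 11.4], [0, 0, 0], 0], [[0, 0.1, 11.4], [0, 0, 0], 0]]}}

```text
clock: 16.9
ee_pos: [0.5815, -0.3057, 0.0352]
orientation: [3.14, -0.063, 0.002]
contact_force: [1.1, 0.4, -5.1]
finger_gap: 0.458
finger_force: 61.3
```

{"api": "move_arm", "payload": {"increments": [[[0, 0, 0.1], [0, 0, 0], 0], [[0, 0, 0.1], [0, 0, 0], 0], [[0, 0, 0.1], [0, 0, 0], 0.8], [[0, 0, 0.1], [0, 0, 0], 0.8], [[0, 0, 0.1], [0, 0, 0], 0.8], [[0, 0, 0.1], [0, 0, 0], 0.8], [[0, 0, -2], [0, 0, 0], 0.8], [[0, 0, -6], [0, 0, 0], 0.8], [[0, 0, -10], [0, 0, 0], 0.8], [[0, 0, -12], [0, 0, 0], 0.8]]}}

```text
clock: 17.9
ee_pos: [0.5824, -0.3059, 0.1581]
orientation: [3.139, -0.063, 0.007]
contact_force: [0.8, -0.2, 0.8]
finger_gap: 0.796
finger_force: 0.0
```

Run:
```python
from h import *
c=snap('top','t2'); s=snap('scene','s2')
a=cv2.resize(c['frame'][180:310,220:446],(600,345),interpolation=cv2.INTER_CUBIC);b=cv2.resize(s['frame'][200:340,50:170],(300,345),interpolation=cv2.INTER_CUBIC)
cv2.imwrite('pics/t2L.png',cv2.resize(np.hstack([a,b])[:,:,::-1],(800,307)))
plan((.471,.1155,.16,.088))
```

```text
(0.471, 0.1155, 0.16, 0.088) [-12.87, -41.68, -0.37] [0.003, -0.006, -0.128]
```

View pics/t2L.png

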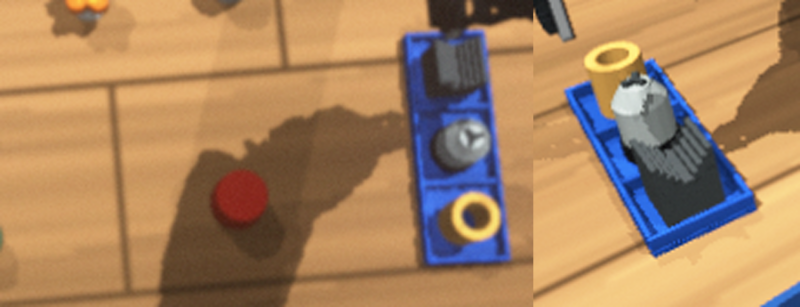

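The blue tray is complete: vee block at (457,68), chuck at (463,143) and brass bush at (470,217), all upright in their own compartments. Next is the jack.

{"api": "move_arm", "payload": {"increments": [[[-12.9, -41.7, -0.4], [0, 0, -0.128], 0.8], [[-12.9, -41.7, -0.4], [0, 0, -0.128], 0.8], [[-12.9, -41.7, -0.4], [0, 0, -0.128], 0.8], [[-12.9, -41.7, -0.4], [0, 0, -0.128], 0.8], [[-12.9, -41.7, -0.4], [0, 0, -0.128], 0.8], [[-12.9, -41.7, -0.4], [0, 0, -0.128], 0.8], [[-12.9, -41.7, -0.4], [0, 0, -0.128], 0.8], [[-12.9, -41.7, -0.4], [0, 0, -0.128], 0.8], [[-12.9, -41.7, -0.4], [0, 0, -0.128], 0.8], [[-12.9, -41.7, -0.4], [0, 0, -0.128], 0.8], [[-12.9, -41.7, -0.4], [0, 0, -0.128], 0.8], [[-12.9, -41.7, -0.4], [0, 0, -0.128], 0.8]]}}

```text
clock: 19.2
ee_pos: [0.4688, 0.115, 0.1577]
orientation: [3.138, 0.136, -0.002]
contact_force: [-0.0, -0.7, 0.2]
finger_gap: 0.801
finger_force: 0.0
```

```bash
python3 -c "
from h import *
plan((.471,.1155,.028,.088))"
```

```text
(0.471, 0.1155, 0.028, 0.088) [0.23, -0.04, 12.97] [0.001, 0.001, -0.002]
```

{"api": "move_arm", "payload": {"increments": [[[0.2, 0, 4], [0, 0, 0], 0.8], [[0.2, 0, 8], [0, 0, 0], 0.8], [[0.2, 0, 11.5], [0, 0, 0], 0.8], [[0.2, 0, 12.9], [0, 0, 0], 0.8], [[0.2, 0, 12.9], [0, 0, 0], 0.8], [[0.2, 0, 12.9], [0, 0, 0], 0], [[0.2, 0, 12.9], [0, 0, 0], 0], [[0.2, 0, 12.9], [0, 0, 0], 0], [[0.2, 0, 12.9], [0, 0, 0], 0], [[0.2, 0, 12.9], [0, 0, 0], 0], [[0.2, 0, 12.9], [0, 0, 0], 0], [[0.2, 0, 12.9], [0, 0, 0], 0]]}}

```text
clock: 20.4
ee_pos: [0.4718, 0.1163, 0.0306]
orientation: [3.139, 0.137, 0.004]
contact_force: [0.3, -0.8, 7.5]
finger_gap: 0.414
finger_force: 60.1
```

```bash
python3 -c "
from h import *
plan((.4853,.322,.15,.088))"
```

```text
(0.4853, 0.322, 0.15, 0.088) [3.17, -20.37, -11.93] [0.0, -0.003, -0.001]
```

{"api": "move_arm", "payload": {"increments": [[[0, 0, -2], [0, 0, 0], 0], [[0, 0, -5], [0, 0, 0], 0], [[0, 0, -9], [0, 0, 0], 0], [[0.4, -2.5, -12], [0, 0, 0], 0], [[1.1, -7, -12], [0, 0, 0], 0], [[1.8, -11.5, -12], [0, 0, 0], 0], [[2.5, -16, -12], [0, 0, 0], 0], [[3.1, -20.2, -12], [0, 0, 0], 0], [[3.1, -20.4, -12], [0, 0, 0], 0], [[3.1, -20.4, -12], [0, 0, 0], 0], [[3.1, -20.4, -12], [0, 0, 0], 0]]}}

```text
clock: 21.5
ee_pos: [0.4838, 0.3208, 0.1492]
orientation: [3.137, 0.136, -0.001]
contact_force: [-0.3, 0.6, -2.6]
finger_gap: 0.414
finger_force: 60.7
```

Run:
```python
from h import *
s=sense(); c=snap('wrist','w4')
im=cv2.resize(c['frame'][:,:,::-1],(800,600),interpolation=cv2.INTER_CUBIC); k=800/560
a=.088;e=np.array([np.cos(a),np.sin(a)]);n=np.array([-e[1],e[0]]);o=np.array([.5177,.3251])
for i in(-1,1):
  for j in(-1,1):
    u=(w2px(c,[*(o+i*.068*e+j*.035*n),.016])+.5)*k-.5; cv2.circle(im,tuple(int(x) for x in u.round()),4,(255,0,255),1)
cv2.imwrite('pics/w4L.png',im)
plan((.4853,.322,.035,.088))
```

```text
(0.4853, 0.322, 0.035, 0.088) [0.13, -0.16, 11.43] [0.002, 0.0, -0.002]
```

View pics/w4L.png

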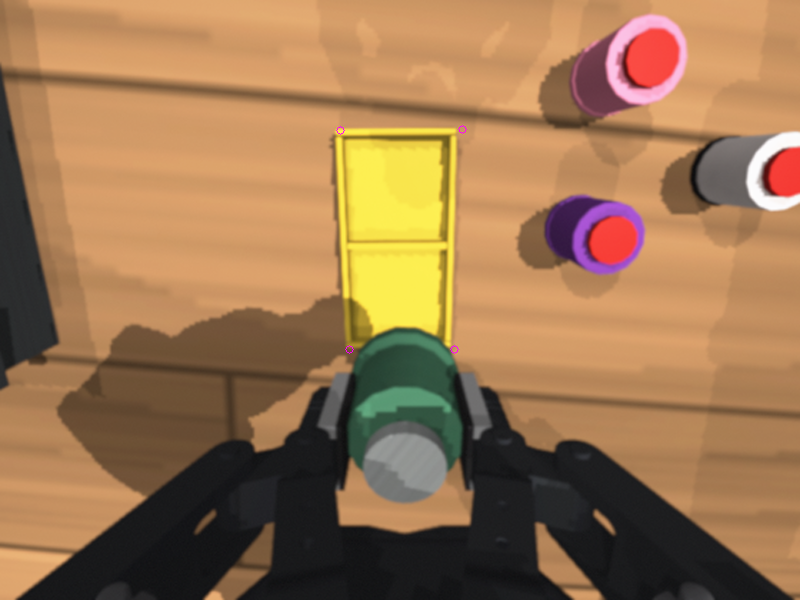

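The wrist view shows the yellow tray's far corners at (335,130) and (459,132), about 2 mm further left than predicted at the far end. I'll lower the jack into the near compartment with 1 mm of y added.

{"api": "move_arm", "payload": {"increments": [[[0.1, -0.2, 3], [0, 0, 0], 0], [[0.1, -0.2, 6], [0, 0, 0], 0], [[0.1, -0.2, 9], [0, 0, 0], 0], [[0.1, -0.2, 10], [0, 0, 0], 0], [[0.1, -0.2, 10.7], [0, 0, 0], 0], [[0.1, -0.2, 11.2], [0, 0, 0], 0], [[0.1, -0.2, 11.4], [0, 0, 0], 0], [[0.1, -0.2, 11.4], [0, 0, 0], 0], [[0.1, -0.2, 11.4], [0, 0, 0], 0]]}}

```text
clock: 22.45
ee_pos: [0.485, 0.3249, 0.0361]
orientation: [-3.138, -0.138, -0.002]
contact_force: [0.1, -0.0, -2.2]
finger_gap: 0.419
finger_force: 60.8
```

{"api": "move_arm", "payload": {"increments": [[[0, 0.1, 0.1], [0, 0, 0], 0], [[0, 0.1, 0.15], [0, 0, 0], 0], [[0, 0.1, 0.15], [0, 0, 0], 0], [[0, 0.1, 0.15], [0, 0, 0], 0.75], [[0, 0.1, 0.15], [0, 0, 0], 0.75], [[0, 0.1, 0.15], [0, 0, 0], 0.75], [[0, 0.1, 0.15], [0, 0, 0], 0.75], [[0, 0.1, -2], [0, 0, 0], 0.75], [[0, 0.1, -6], [0, 0, 0], 0.75], [[0, 0.1, -10], [0, 0, 0], 0.75], [[0, 0.1, -12], [0, 0, 0], 0.75], [[0, 0.1, -12], [0, 0, 0], 0.75]]}}

```text
clock: 23.65
ee_pos: [0.4861, 0.3248, 0.1587]
orientation: [-3.135, -0.137, -0.008]
contact_force: [-0.3, 0.3, -1.1]
finger_gap: 0.746
finger_force: 0.0
```

```bash
python3 -c "
from h import *
plan((.581,.127,.155,.0))"
```

```text
(0.581, 0.127, 0.155, 0.0) [7.72, 20.53, 0.35] [-0.003, -0.005, 0.088]
```

{"api": "move_arm", "payload": {"increments": [[[7.7, 20.5, 0.4], [0, 0, 0.088], 0.75], [[7.7, 20.5, 0.4], [0, 0, 0.088], 0.75], [[7.7, 20.5, 0.4], [0, 0, 0.088], 0.75], [[7.7, 20.5, 0.4], [0, 0, 0.088], 0.75], [[7.7, 20.5, 0.4], [0, 0, 0.088], 0.75], [[7.7, 20.5, 0.4], [0, 0, 0.088], 0.75], [[7.7, 20.5, 0.4], [0, 0, 0.088], 0.75], [[7.7, 20.5, 0.4], [0, 0, 0.088], 0.75], [[7.7, 20.5, 0.4], [0, 0, 0.088], 0.75]]}}

```text
clock: 24.55
ee_pos: [0.5787, 0.128, 0.1512]
orientation: [-3.141, -0.004, 0.001]
contact_force: [-0.2, -0.2, 0.4]
finger_gap: 0.748
finger_force: 0.0
```

```bash
python3 -c "
from h import *
plan((.581,.127,.028,.0))"
```

```text
(0.581, 0.127, 0.028, 0.0) [0.24, 0.11, 12.32] [-0.001, 0.0, 0.003]
```

{"api": "move_arm", "payload": {"increments": [[[0.2, 0.1, 4], [0, 0, 0], 0.75], [[0.2, 0.1, 8], [0, 0, 0], 0.75], [[0.2, 0.1, 11.2], [0, 0, 0], 0.75], [[0.2, 0.1, 12.3], [0, 0, 0], 0.75], [[0.2, 0.1, 12.3], [0, 0, 0], 0.75], [[0.2, 0.1, 12.3], [0, 0, 0], 0], [[0.2, 0.1, 12.3], [0, 0, 0], 0], [[0.2, 0.1, 12.3], [0, 0, 0], 0], [[0.2, 0.1, 12.3], [0, 0, 0], 0], [[0.2, 0.1, 12.3], [0, 0, 0], 0], [[0.2, 0.1, 12.3], [0, 0, 0], 0]]}}

```text
clock: 25.65
ee_pos: [0.5828, 0.1261, 0.0305]
orientation: [-3.14, -0.0, -0.006]
contact_force: [-0.3, 1.6, 6.9]
finger_gap: 0.455
finger_force: 60.5
```

```bash
python3 -c "
from h import *
plan((.5515,.3295,.15,.1))"
```

```text
(0.5515, 0.3295, 0.15, 0.1) [-3.08, -20.36, -11.93] [-0.001, -0.004, -0.1]
```

{"api": "move_arm", "payload": {"increments": [[[0, 0, -2], [0, 0, 0], 0], [[0, 0, -5], [0, 0, 0], 0], [[0, 0, -9], [0, 0, 0], 0], [[-0.4, -2.5, -12], [0, 0, 0], 0], [[-1, -7, -12], [0, 0, -0.04], 0], [[-1.7, -11.5, -12], [0, 0, -0.07], 0], [[-2.4, -16, -12], [0, 0, -0.1], 0], [[-3, -20.2, -12], [0, 0, -0.1], 0], [[-3.1, -20.4, -12], [0, 0, -0.1], 0], [[-3.1, -20.4, -12], [0, 0, -0.1], 0], [[-3.1, -20.4, -12], [0, 0, -0.1], 0]]}}

```text
clock: 26.75
ee_pos: [0.551, 0.3275, 0.1485]
orientation: [3.136, 0.154, 0.001]
contact_force: [0.1, -1.4, -2.4]
finger_gap: 0.449
finger_force: 61.0
```

```bash
python3 -c "
from h import *
plan((.5515,.3295,.036,.1))"
```

```text
(0.5515, 0.3295, 0.036, 0.1) [0.07, -0.21, 11.25] [0.001, -0.0, -0.002]
```

{"api": "move_arm", "payload": {"increments": [[[0, -0.1, 3], [0, 0, 0], 0], [[0, -0.1, 6], [0, 0, 0], 0], [[0, -0.1, 9], [0, 0, 0], 0], [[0, -0.1, 10], [0, 0, 0], 0], [[0, -0.1, 10.7], [0, 0, 0], 0], [[0, -0.1, 11.2], [0, 0, 0], 0], [[0, -0.1, 11.4], [0, 0, 0], 0], [[0, -0.1, 11.4], [0, 0, 0], 0], [[0, -0.1, 11.4], [0, 0, 0], 0]]}}

```text
clock: 27.65
ee_pos: [0.5508, 0.3304, 0.0352]
orientation: [-3.137, -0.157, -0.002]
contact_force: [0.1, 0.6, -1.3]
finger_gap: 0.453
finger_force: 61.0
```

{"api": "move_arm", "payload": {"increments": [[[0, 0, 0.1], [0, 0, 0], 0], [[0, 0, 0.1], [0, 0, 0], 0], [[0, 0, 0.1], [0, 0, 0], 0.75], [[0, 0, 0.1], [0, 0, 0], 0.75], [[0, 0, 0.1], [0, 0, 0], 0.75], [[0, 0, 0.1], [0, 0, 0], 0.75], [[0, 0, -2], [0, 0, 0], 0.75], [[0, 0, -6], [0, 0, 0], 0.75], [[0, 0, -10], [0, 0, 0], 0.75], [[0, 0, -14], [0, 0, 0], 0.75], [[-12, 0, -14], [0, 0, 0], 0.75], [[-12, 0, -14], [0, 0, 0], 0.75]]}}

```text
clock: 28.85
ee_pos: [0.4511, 0.3206, 0.1755]
orientation: [-3.135, -0.153, -0.005]
contact_force: [-1.5, 0.8, -0.6]
finger_gap: 0.749
finger_force: 0.0
```

Run:
```python
from h import *
w=snap('wrist','w5')['frame']; s=snap('scene','s5')['frame']
cv2.imwrite('pics/fin.png',np.hstack([cv2.resize(w,(400,300)),cv2.resize(s[70:310,30:430],(500,300),interpolation=cv2.INTER_CUBIC)])[:,:800,::-1])
print(sense()['ee_pos'],sense()['contact_force'])
```

```text
[0.44287191 0.31912854 0.1740244 ] [ 1.05936138 -0.02970099  0.38527135]
```

View pics/fin.png

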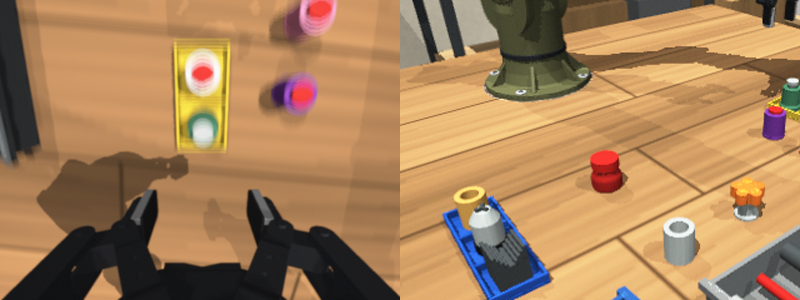

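The final pictures show the white setter at (203,74) and the jack at (203,130), each in its own yellow compartment. The blue kit is standing at (490,240). The tin, steel bush and star knob are where they were. The wrist image is motion-blurred, so I'll let the arm settle and then hand in.

{"api": "move_arm", "payload": {"increments": [[[0, 0, 0], [0, 0, 0], 0.75], [[0, 0, 0], [0, 0, 0], 0.75], [[0, 0, 0], [0, 0, 0], 0.75], [[0, 0, 0], [0, 0, 0], 0.75], [[0, 0, 0], [0, 0, 0], 0.75]]}}

```text
clock: 29.45
ee_pos: [0.4514, 0.3201, 0.174]
orientation: [-3.138, -0.156, 0.0]
contact_force: [-0.0, 1.2, 0.6]
finger_gap: 0.75
finger_force: 0.0
```

```bash
python3 -c "
from h import *
print(job_done())"
```

```text
the job is handed in; nothing more can be done
None
```

Both kits are made up and the job is handed in at about 29.5 s: the chuck is in the blue tray's middle compartment with the brass bush and vee block either side, the jack and white setter are in the yellow tray, and the steel bush, red tin and star knob were left in place; no verdict came back.

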